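Seat the setting block, set the lever jack under the nest plate and hold it raised

TASK

To teach the tilted pick position, first lay the steel setting block flat and square in the pocket of the nest plate on the tilt stand while the plate is still level. Then stand the lever jack flat on the worktop, handle end away from the stand, with its round saddle centred under the lift pad (below the round-ended tongue with the drilled mark at the front of the plate), and push the handle all the way down so that the jack lifts the plate. The job ends holding: finish while still pressing the handle down, with the plate resting on the jack alone, the block still seated and the other things on the worktop left where they were.

Things in the scene. Friction and masses are not known exactly. Their poses are not given: they have to be found in the camera images.
- block_centre (a point): centre (half-way up) of the setting block, a plain ground steel block 22 x 45 x 14 mm (x, y, z), 0.11 kg, loose, at first lying on the worktop in the front, right of the middle. y is its long side, z is up. Grip it across the 22 mm side.
- pocket (a point): middle of the pocket floor in the steel nest on the nest plate, 98 mm above the worktop at first (nest top 103 mm). Pocket 25 x 48 mm (x, y), 5 mm deep, mouth chamfered 2 mm: 9 mm of a seated block stands out, its centre 7 mm above this point. y runs along the pocket's long side, across the plate; x from the stand's front to its rear hinge; z square to the plate.
- lift_pad (a point): lowest point of the lift pad, a slightly domed steel button of 20 mm under the round-ended tongue (30 mm wide) in the middle of the plate's front edge; a drilled mark on the tongue's top (93 mm high) lies right above it. 77 mm above the worktop while the plate is level; axes as at the pocket. Tongue end 15 mm in front of it, plate edge 20 mm behind, pocket middle 56 mm behind.
- nest_plate (a joint): tilt of the nest plate about the hinge at the stand's rear, 126 mm behind the lift pad: 0 level on its rests, grows as the front rises (rad), free up to 0.35. The plate (about 1.5 kg) falls back when not held up; lifting it takes about 7 N at the lift pad.
- jack_grip (a point): point midway between the two grey cheeks of the lever jack (loose, 0.84 kg), 55 mm above the jack's underside. x points from handle end to saddle end, z up. Grip the cheeks: 40 mm wide over both (y), 20 mm long each way (x), up to 83 mm above the underside. Handle pivot: 3 mm in front of this point, 70 mm above the underside; the handle runs back and up.
- saddle_top (a point): middle of the flat top of the jack's saddle, a ribbed steel disc of 36 mm, 43 mm in front of the jack's grip point (same axes). With the handle up it is 72 mm above the jack's underside, 5 mm lower than the lift pad; it rises straight up by 27 mm, 39 mm per rad of handle.
- handle_grip (a point): point on the centre line of the handle's round black grip (18 mm thick, 54 mm long), 75 mm from the handle's pivot, 25 mm before its free end. Handle up: 69 mm behind and 29 mm above the pivot (99 mm above the underside). All the way down: 72 mm behind, 22 mm below the pivot (48 mm above the underside).
- jack_handle (a joint): angle of the jack's handle (rad): 0 up, where a spring and the saddle's weight hold it, 0.70 all the way down at its stop. At the handle grip the press takes 3 to 5 N empty and about 6 to 10 N under the plate. It does not latch: let go, it springs back up and the plate comes down.
- setting_block: the setting block (see block_centre); this point lies in the middle of its underside
- jack: the jack's steel base, 160 x 62 x 8 mm (x, y, z); this point lies on its underside, 12 mm behind and 55 mm below the jack's grip point (same axes). The base runs from 82 mm behind this point to 78 mm in front of it, under the whole handle. At first it stands in the free area behind the middle fixture; the fixed grey fixtures between it and the stand are up to 102 mm tall with their pins.
- jack_saddle: the saddle and ram of the jack; the pose given is that of a point on the jack's underside that rises with the saddle
- suction_cup: bystander: blue bellows suction cup with a brass stem, 25 mm across, 30 mm tall, standing between the two small grey fixtures
- suction_cup_b: bystander: black bellows suction cup, 25 mm across, 30 mm tall, at the front right near the small vice
- vial_red: bystander: white vial with a red cap, 21 mm across, 46 mm tall, standing near the blue suction cup
- vial_white: bystander: white vial with a white cap, 21 mm across, 46 mm tall, standing at the back of the free area in the middle
- nozzle: bystander: brass nozzle, 19 mm across, 60 mm tall, standing behind the left small fixture, right of the tilt stand
- hex_key: bystander: black bent hex key, 29 x 88 x 5 mm, lying at the front
- tilt_stand: the tilt stand with its nest plate, fixed on the worktop at the left, 103 mm tall; this point lies on its underside, 68 mm behind the lift pad; x from its front to its hinge. Its foot is a U open to the front: two rails 16 mm wide, 10 mm high, 74 mm apart inside, that begin 26 mm behind the lift pad; a rest post stands on each, 37 mm behind the pad. The plate's forked side ears are not lift points.

How it is judged (in metres and radians):
On the way, in this order (a step that is already met when the one before it is completed fails the run):
1. the setting block lies flat and square in the pocket, let go, with the plate level (x of block_centre in the frame of pocket between -0.004 and 0.004 m and y of block_centre in the frame of pocket between -0.004 and 0.004 m and z of block_centre in the frame of pocket between 0.0045 and 0.0095 m and angle between the y axis of block_centre and the y axis of pocket, either way round below 0.08 rad and angle between the z axis of block_centre and the z axis of pocket, either way round below 0.06 rad and contact force between the fingers and setting_block below 0.3 N and value of joint nest_plate below 0.02 rad), for 0.2 s.
2. the jack stands on the worktop with its saddle under the lift pad and begins to lift the plate (horizontal distance between saddle_top and lift_pad below 0.01 m and value of joint nest_plate above 0.05 rad and height (world z) of jack below 0.004 m and contact force between jack_saddle and tilt_stand above 1 N), for 0.1 s.
At the end, for the whole second after the job is handed in: Robot presses the handle (1.5 N or more) at 0.63 rad or more; plate tilted over 0.13 rad, on the saddle alone (2 N or more), pad within 10 mm of its middle; jack flat on the worktop; block, free of the fingers, within 4 mm of the pocket's middle, down within 2.5 mm, square within 0.08 rad; at rest (x of block_centre in the frame of pocket between -0.004 and 0.004 m and y of block_centre in the frame of pocket between -0.004 and 0.004 m and z of block_centre in the frame of pocket between 0.0045 and 0.0095 m and angle between the y axis of block_centre and the y axis of pocket, either way round below 0.08 rad and angle between the z axis of block_centre and the z axis of pocket, either way round below 0.06 rad and contact force between the fingers and setting_block below 0.3 N and horizontal distance between saddle_top and lift_pad below 0.01 m and value of joint jack_handle above 0.63 rad and value of joint nest_plate above 0.13 rad and contact force between jack_saddle and tilt_stand above 2 N and contact force between any of the fingers, the arm and jack_handle above 1.5 N and contact force between each of the fingers, the arm and tilt_stand below 0.3 N and height (world z) of jack below 0.004 m and angle between jack's own z axis and vertical below 0.05 rad and linear speed of jack below 0.02 m/s and velocity of joint nest_plate below 0.05 rad/s); the arm keeps its last pose, push and grip.
It fails at once if a bystander is pushed by more than 20 mm (distance of any of suction_cup, suction_cup_b, vial_red, vial_white, nozzle, hex_key from where it was at the start of the episode above 0.02 m).
It also fails if it takes over 72 s, if anything falls off the work surface, if the arm or the gripper's body presses on something with over 40 N, if the wrist force passes 120 N, or if a joint passes its speed limit or range.

ROBOT

A 6-joint arm with a two-finger parallel gripper is mounted at the origin on a cart in front of the work surface, level with it; the furniture and walls round the work are solid. World frame = base frame: x ahead of the robot, y to its left, z up, the work surface at z = 0. Lengths are in mm, angles in rad, forces in N, time in s.
With the tool pointing down it reaches from about 300 to 850 mm from the base axis. Payload 4.2 kg.
Tool frame: the origin (TCP) lies midway between the tips of the shut fingers; the grasp point (between the pads) lies 19 mm behind it (env.grasp_offset is the distance from the TCP to the grasp point, in mm); x points along the fingers, y is the direction in which the jaws open and shut, and the axes are right-handed (so a half turn about x gives the same grasp; the last joint's range is limited). The gripper opens to 91 mm and grips with 3 to 60 N. Pads are 32 mm wide; open, the fingers measure 118 mm over their backs; the gripper's body (76 mm by 178 mm) begins 60 mm behind the grasp point.
Start: joints at [-1.124, 0.32, 1.565, -0, 1.257, -0.02], TCP at [258.773, -513.497, 213.976] pointing down, gripper open.
Joint ranges: [-3.11, 3.11], [-0.84, 2.01], [0.21, 2.61], [-1.34, 4.49], [0.05, 2.63], [-2.56, 2.56]. Speed limits (rad/s): [2.57, 2.57, 3.14, 3.14, 3.14, 3.14].

INTERFACE

Orientations are given as a rotation vector (axis times angle).
In Python, from plant import env gives the robot as it stands. Calls block until the motion is done:
- env.movep(position, orientation): joint-space move of the TCP to a pose.
- env.move_linear(position, rot=None, rate=150, guard=None): straight line of the TCP; rot=None keeps the orientation; rate is the mean speed in mm/s. With guard (N) it stops when the force on the tool has changed by that much, and returns True; else False.
- env.movej(angles): joint-space move.
- env.set_gripper(opening): finger opening in mm; the grip force is fixed at half the most; returns when the fingers have stopped.
- env.sleep(seconds).
- env.inverse_kinematics(position, orientation): joint angles nearest the present ones, or None.
- env.sense(): the state.
- env.grab_frame(name): name is "scene" or "top" or "wrist"; returns a dict with "img" (420x560x3 uint8, blue, green, red), "fx", "fy", "cx", "cy" (pixels), "xyz" and "orientation" of the camera in the world; the wrist camera has in their place "hand_eye" (4x4, takes a point from camera to tool coordinates, whose origin is the TCP and whose axes are the tool frame's). Camera axes: x right, y down, z forward; pixel columns grow to the right and rows downward; lengths in mm; the calibration is good to about 2 mm. A picture is of the moment at which its call begins: read the wrist's pose just before it. There is no depth.
A pose or a line that the arm cannot do raises env.MotionError and nothing moves.
- env.sign_off(): hands the job in, once; it reports no verdict.
Trained networks look in a picture, given as the dict that the camera call returned (one of the last four; its "shot" number tells which), for a name from the list of things; names that differ only in an ending like _2 or _b are one class to them, and where a whole thing is asked for, a point or a joint stands for the part that bears it (a point fixed in the world has none). Each returns a list of dicts, best first, with "score" (0 to 1); they miss things now and then, are a little off and sometimes report something else, mostly with a low value. They report only what shows in the picture. A call takes as long as a camera call.
- env.outline_of(picture, thing): "pixels" (420x560 bool, what is visible of it) and "rect" ([left, top, right, bottom] in pixels, round what is visible of it).
- env.place_of(picture, thing): "uv" ([column, row] in pixels: a listed point, or the origin of a listed thing).
The state is a dict: "time_s": time; "joint_pos": joint angles; "joint_velocities": joint speeds; "joint_torque": joint torques, N m; "position": TCP position; "orientation": TCP orientation; "ft_force": force on the tool from outside, world axes, zero at the start; "moment": the same for the moment, N m; "width": finger opening in mm.
Only numpy, scipy, OpenCV 4.12 (cv2) and the standard library are available. Lean on these libraries where they do the work, as an engineer would, in place of code of your own. Each camera call takes 0.05 s, during which the arm holds its last target. There are 200 camera calls.

## Working session

There is one attempt and no reset: what is moved stays moved. The work goes in short steps, each a Python script; the robot and the scene stay as the last script left them, time stands still between calls to the robot, and variables do not carry over. Pictures are saved under pics/ and viewed, about 8 in all and at most 12, crops included, and the job is handed in when it is done.

```bash
ls; mkdir -p pics; python3 - <<'E'
from plant import env
import cv2,numpy as np
s=env.sense();print(s['time_s'],s['position'],s['orientation'],s['width'],env.grasp_offset)
for n in ("scene","top"):
    p=env.grab_frame(n);cv2.imwrite(f"pics/{n}0.png",p["img"])
    print(n,p["fx"],p["fy"],p["cx"],p["cy"],p["xyz"],p["orientation"])
    for t in ["block_centre","pocket","lift_pad","jack_grip","saddle_top","handle_grip","jack","suction_cup","vial_red","vial_white","nozzle","hex_key","tilt_stand"]:
        print(t,[(np.round(d["uv"],1).tolist(),round(d["score"],2)) for d in env.place_of(p,t)[:2]])
E
```

```text
pics
0.0 [ 258.55705675 -513.03885503  213.12078268] [ 1.96188327  0.46822163 -1.96262122] 91.31186412306522 18.8
scene 500.8084842175515 500.8084842175515 280.3132277355707 205.2002400423557 [  12.35808507  372.96719939 1165.75763087] [-1.31764639  2.46408239 -0.69634405]
block_centre [([367.7, 226.7], 0.53)]
pocket [([149.5, 259.6], 0.72)]
lift_pad [([168.1, 268.6], 0.94), ([366.0, 227.9], 0.57)]
jack_grip [([281.8, 188.0], 0.96), ([273.2, 274.1], 0.55)]
saddle_top [([272.2, 189.0], 0.47)]
handle_grip [([302.4, 161.3], 0.53)]
jack [([287.3, 193.3], 0.72), ([310.2, 278.9], 0.42)]
suction_cup [([428.1, 211.6], 0.65), ([273.2, 274.9], 0.63)]
vial_red [([256.2, 295.7], 0.5), ([304.3, 161.6], 0.38)]
vial_white [([234.7, 187.3], 0.41)]
nozzle [([185.2, 229.6], 0.63)]
hex_key [([310.9, 278.2], 0.5)]
tilt_stand [([150.6, 267.8], 0.65)]
top 482.9686355742046 482.9686355742046 276.77995658125894 204.77859537133628 [ -70.20528614  -42.04659233 1408.4036257 ] [-2.01369619  1.88980399 -0.43407535]
block_centre [([216.2, 185.5], 0.56), ([270.4, 272.0], 0.29)]
pocket [([176.7, 185.9], 0.56)]
lift_pad [([181.0, 207.6], 0.59)]
jack_grip [([300.9, 199.8], 0.95), ([174.9, 189.0], 0.37)]
saddle_top [([283.5, 197.4], 0.5)]
handle_grip [([318.6, 190.6], 0.56)]
jack [([304.7, 207.2], 0.69)]
suction_cup []
vial_red [([228.4, 256.5], 0.58), ([271.1, 274.0], 0.55)]
vial_white [([269.9, 179.0], 0.51)]
nozzle [([215.7, 184.3], 0.41)]
hex_key [([273.5, 274.2], 0.51)]
tilt_stand [([177.8, 201.7], 0.74)]
```

```bash
cat > h.py <<'E'
from plant import env
import cv2,numpy as np
from scipy.spatial.transform import Rotation as R
def campose(p,s=None):
    if "hand_eye" in p:
        T=np.eye(4);T[:3,:3]=R.from_rotvec(s['orientation']).as_matrix();T[:3,3]=s['position']
        T=T@np.array(p["hand_eye"]);return T[:3,:3],T[:3,3]
    return R.from_rotvec(p["orientation"]).as_matrix(),np.array(p["xyz"])
def ray(p,uv,s=None):
    Rm,o=campose(p,s);d=Rm@np.array([(uv[0]-p["cx"])/p["fx"],(uv[1]-p["cy"])/p["fy"],1]);return o,d
def atz(p,uv,z,s=None):
    o,d=ray(p,uv,s);return o+d*(z-o[2])/d[2]
def proj(p,X,s=None):
    Rm,o=campose(p,s);c=Rm.T@(np.array(X)-o);return np.array([p["cx"]+p["fx"]*c[0]/c[2],p["cy"]+p["fy"]*c[1]/c[2]])
def down(yaw):
    "tool x down, jaw direction (tool y) at angle yaw in world xy"
    y=np.array([np.cos(yaw),np.sin(yaw),0]);x=np.array([0,0,-1.]);return R.from_matrix(np.c_[x,y,np.cross(x,y)]).as_rotvec()
def wrist(name=None,things=()):
    s=env.sense();p=env.grab_frame("wrist")
    if name: cv2.imwrite(f"pics/{name}.png",p["img"])
    out={}
    for t in things:
        out[t]=env.place_of(p,t)
    return s,p,out
E
python3 - <<'E'
from h import *
Z=dict(block_centre=7,pocket=98,lift_pad=77,jack_grip=55,saddle_top=72,handle_grip=99,jack=0,vial_red=0,vial_white=0,nozzle=0,hex_key=0,tilt_stand=0,suction_cup=0)
for n in ("scene","top"):
    p=env.grab_frame(n)
    for t,z in Z.items():
        print(n,t,[(np.round(atz(p,d["uv"],z)[:2]).tolist(),round(d["score"],2)) for d in env.place_of(p,t)[:3]])
s=env.sense();print(R.from_rotvec(s['orientation']).as_matrix().round(2))
a=cv2.imread("pics/scene0.png")[100:340,80:480];b=cv2.imread("pics/top0.png")[110:330,130:360]
cv2.imwrite("pics/a.png",cv2.resize(a,(800,480),interpolation=cv2.INTER_CUBIC))
cv2.imwrite("pics/b.png",cv2.resize(b,(627,600),interpolation=cv2.INTER_CUBIC))
E
```

```text
scene block_centre [([423.0, -160.0], 0.68)]
scene pocket [([616.0, 356.0], 0.6)]
scene lift_pad [([576.0, 330.0], 0.85), ([600.0, -36.0], 0.28)]
scene jack_grip [([633.0, -39.0], 0.9)]
scene saddle_top [([623.0, 2.0], 0.71)]
scene handle_grip [([626.0, -109.0], 0.7)]
scene jack [([635.0, -60.0], 0.71)]
scene vial_red [([379.0, -346.0], 0.7), ([426.0, 172.0], 0.55), ([668.0, -34.0], 0.33)]
scene vial_white [([738.0, 54.0], 0.65), ([604.0, 324.0], 0.27)]
scene nozzle [([699.0, 229.0], 0.66), ([613.0, 324.0], 0.36)]
scene hex_key [([391.0, 33.0], 0.53)]
scene tilt_stand [([627.0, 356.0], 0.56), ([425.0, -166.0], 0.4)]
scene suction_cup [([377.0, -350.0], 0.53), ([456.0, 105.0], 0.41)]
top block_centre [([651.0, -4.0], 0.58)]
top pocket [([622.0, 334.0], 0.92)]
top lift_pad [([573.0, 317.0], 0.71), ([586.0, -59.0], 0.43)]
top jack_grip [([637.0, -49.0], 0.63)]
top saddle_top [([626.0, -11.0], 0.61), ([599.0, -54.0], 0.29)]
top handle_grip [([639.0, -114.0], 0.6), ([409.0, 144.0], 0.38)]
top jack [([627.0, -62.0], 0.78), ([619.0, 345.0], 0.52)]
top vial_red [([446.0, 165.0], 0.64), ([606.0, 347.0], 0.39)]
top vial_white [([729.0, 47.0], 0.62)]
top nozzle [([702.0, 220.0], 0.5)]
top hex_key [([404.0, 21.0], 0.55), ([676.0, 361.0], 0.32)]
top tilt_stand [([625.0, 343.0], 0.87)]
top suction_cup [([455.0, 101.0], 0.38)]
[[ 0.    0.45 -0.89]
 [-0.   -0.89 -0.45]
 [-1.    0.   -0.  ]]
```

View pics/a.png

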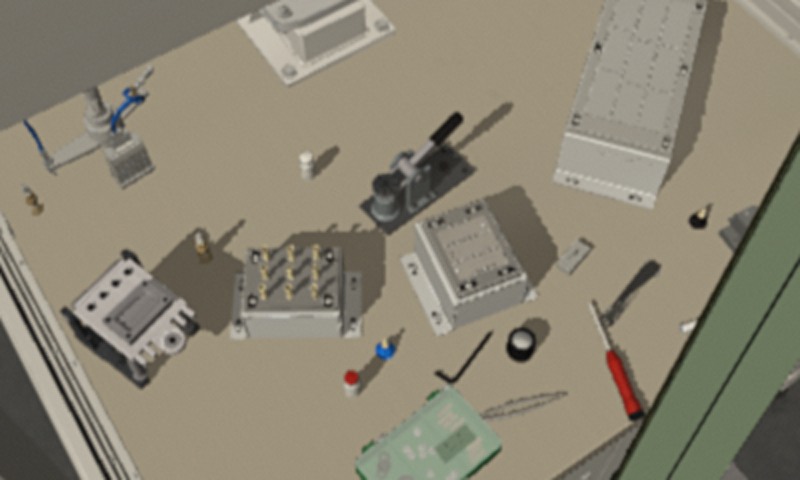

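View pics/b.png

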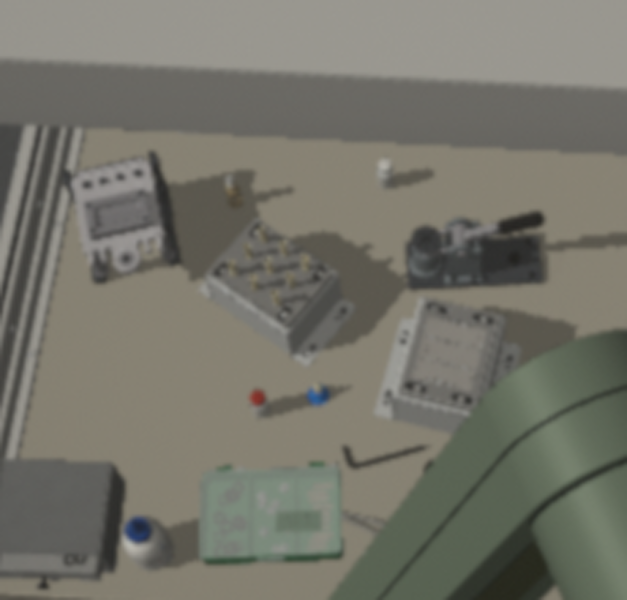

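The scene crop shows the block at crop (575,255), the stand at left with its tongue at (175,340), and the jack at (415,180) with its saddle at the left. The pin fixture and red and blue bystanders sit between them. The networks agree with this. Next are wrist views of the block and the stand.

```bash
cat >> h.py <<'E'
def view(target,yaw,zc=300):
    "move so that wrist camera centre looks at target"
    s=env.sense();p=env.grab_frame("wrist");H=np.array(p["hand_eye"])
    rot=down(yaw);f=dict(position=np.zeros(3),orientation=rot)
    o,d=ray(p,[p["cx"],p["cy"]],f)
    tcp=np.array([0,0,zc-o[2]]);o=o+tcp
    hit=o+d*(target[2]-o[2])/d[2]
    tcp[:2]=np.array(target[:2])-hit[:2]
    env.movep(tcp,rot)
E
python3 - <<'E'
from h import *
p=env.grab_frame("wrist");print(np.round(p["hand_eye"],2).tolist(),p["fx"],env.sense()["orientation"])
view([423,-160,7],np.radians(-70),260)
s=env.sense();print(s['time_s'],s['position'])
s,p,o=wrist("w1",["block_centre"]);print(o)
for d in o["block_centre"]: print(atz(p,d["uv"],7,s))
m=env.outline_of(p,"setting_block")
for d in m[:1]:
    c=np.argwhere(d["pixels"])[:,::-1]
    q=np.array([atz(p,u,14,s)[:2] for u in c],np.float32)
    print(d["score"],cv2.minAreaRect(q),len(c)); print(cv2.boxPoints(cv2.minAreaRect(q)).round(1))
E
```

```text
[[0.0, -0.25, 0.97, -170.56], [1.0, -0.0, -0.0, 0.21], [0.0, 0.97, 0.25, -71.03], [0.0, 0.0, 0.0, 1.0]] 355.34251037053474 [ 1.96154615  0.46628534 -1.9615338 ]
4.4 [ 419.07365161 -162.27416535   89.81481236]
{'block_centre': [{'uv': [295.4, 203.6], 'score': 0.81}]}
[ 427.0101583  -171.63617008    7.        ]
0.66 ((427.4892272949219, -171.29037475585938), (24.676837921142578, 44.124881744384766), 15.906102180480957) 1996
[[ 409.6 -153.5]
 [ 421.7 -195.9]
 [ 445.4 -189.1]
 [ 433.3 -146.7]]
```

View pics/w1.png

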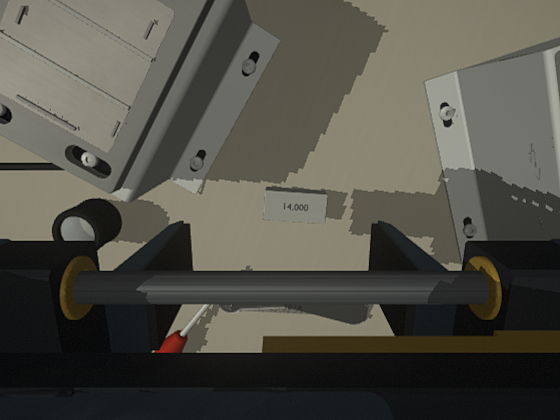

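The wrist view shows the block at px (295,205), between a fixture flange on the left and the vice on the right. I'll check the clearance for the gripper body, then view the stand from two positions.

```bash
python3 - <<'E'
from h import *
s=env.sense();p=env.grab_frame("wrist")
c=np.array([427.3,-171.4]);a=np.radians(16);u=np.array([np.cos(a),np.sin(a)]);v=np.array([-np.sin(a),np.cos(a)])
for n,uv,z in [("base",(240,0),5),("base",(125,200),5),("top",(205,0),70),("top",(105,175),70),("top",(205,0),85),("top",(105,175),85),("vice",(425,80),5),("vicetop",(553,50),60)]:
    q=atz(p,uv,z,s)[:2]-c;print(n,z,"jaw",q@u,"lat",q@v)
for yaw,zc in((np.radians(110-90),330),(np.radians(-70),330)):
    view([600,335,95],yaw,zc)
    s,p,o=wrist(f"st{int(np.degrees(yaw))}",["pocket","lift_pad","tilt_stand"]);print(s['time_s'])
    for t,z in(("pocket",98),("lift_pad",77),("tilt_stand",0)):
        print(t,[(np.round(d["uv"]).tolist(),round(d["score"],2),atz(p,d["uv"],z,s)[:2].round(1)) for d in o[t][:2]])
E
```

```text
base 5 jaw 132.00242895772905 lat 46.21753158722172
base 5 jaw -6.985115793501554 lat 125.91903303535237
top 70 jaw 113.82182130435359 lat 55.28391280224328
top 70 jaw 24.687809432719757 lat 108.10735796422496
top 85 jaw 109.98293600425188 lat 52.17145201098516
top 85 jaw 27.875001096310474 lat 100.83103667345328
vice 5 jaw 91.63603308100805 lat -81.42559812327501
vicetop 60 jaw 105.25664268647839 lat -124.85130824407202
6.55
pocket []
lift_pad [([236.0, 191.0], 0.74, array([567.8, 326.6]))]
tilt_stand [([324.0, 172.0], 0.55, array([636.8, 352.8]))]
8.2083
pocket [([272.0, 168.0], 0.66, array([621.6, 348.3]))]
lift_pad [([281.0, 136.0], 0.28, array([641.9, 349.1]))]
tilt_stand [([282.0, 139.0], 0.93, array([634.6, 345.7]))]
```

View pics/st-70.png

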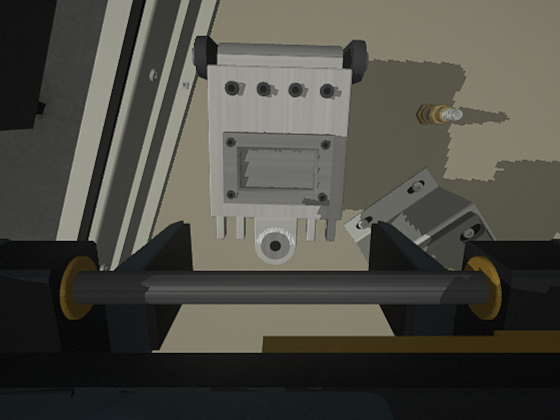

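```bash
ls pics
```

```text
a.png
b.png
scene0.png
st-70.png
st20.png
top0.png
w1.png
```

The stand seen from the front: pocket around px (278,168), drilled mark around (276,246). I'll enlarge both views to take exact points.

```bash
python3 - <<'E'
import cv2,numpy as np
a=cv2.imread("pics/st-70.png")[120:270,200:360];b=cv2.imread("pics/st20.png")[100:250,200:400]
a=cv2.resize(a,None,fx=4,fy=4,interpolation=cv2.INTER_CUBIC)  # 640x600
cv2.imwrite("pics/a2.png",a)
cv2.imwrite("pics/b2.png",cv2.resize(b,None,fx=4,fy=4,interpolation=cv2.INTER_CUBIC))
E
```

```text
(no output)
```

View pics/a2.png

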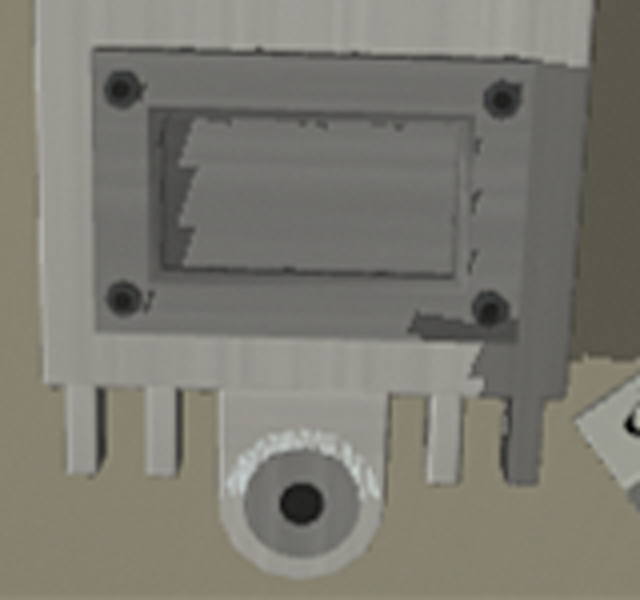

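View pics/b2.png

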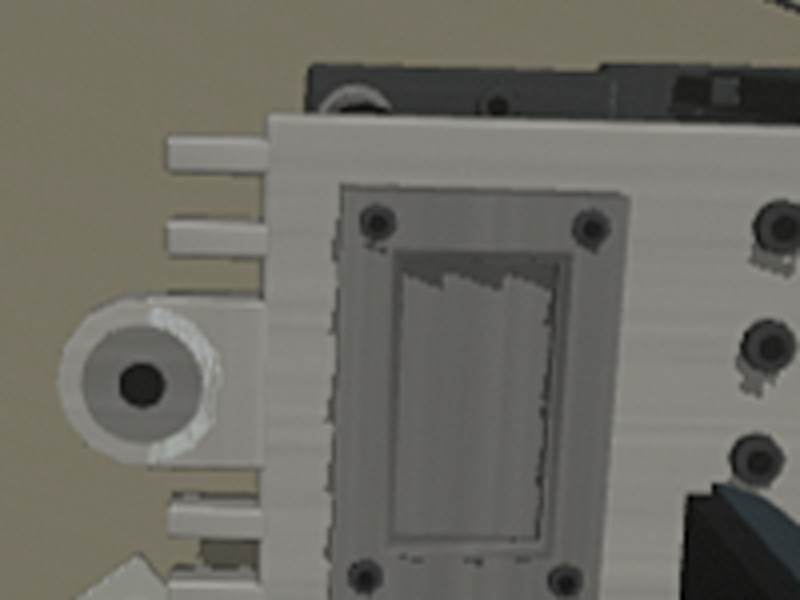

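```bash
python3 - <<'E'
from h import *
sa=env.sense();p=env.grab_frame("wrist");print(sa['time_s'])
rot=down(np.radians(20));f=dict(position=np.zeros(3),orientation=rot)
o,d=ray(p,[p["cx"],p["cy"]],f);tcp=np.array([0,0,330-o[2]]);o=o+tcp;hit=o+d*(95-o[2])/d[2];tcp[:2]=np.array([600,335])-hit[:2]
sb=dict(position=tcp,orientation=rot)
def px(l,off): return [((x+.5)/4-.5+off[0],(y+.5)/4-.5+off[1]) for x,y in l]
# order FL,FR,RR,RL ; F = toward tongue, L = image-left in view a
A=px([(122,297),(490,309),(502,99),(122,89)],(200,120)); B=px([(377,222),(365,577),(565,580),(592,229)],(200,100))
mA=px([(301,503)],(200,120))[0]; mB=px([(142,384)],(200,100))[0]
for n,P,s,m in(("a",A,sa,mA),("b",B,sb,mB)):
    Q=np.array([atz(p,u,102,s)[:2] for u in P]);c=Q.mean(0);mk=atz(p,m,93,s)[:2]
    e=(Q[2]+Q[3]-Q[0]-Q[1])/2;l=(Q[0]+Q[3]-Q[1]-Q[2])/2;w=c-mk
    print(n,"nest",c,"mark",mk,"d",np.hypot(*w),"yaw",[np.degrees(np.arctan2(t[1],t[0])) for t in (e,w)],np.degrees(np.arctan2(-l[0],l[1])),np.hypot(*e),np.hypot(*l))
E
```

```text
8.4083
a nest [622.12346013 344.82998576] mark [569.12411255 327.30512279] d 55.82160572970675 yaw [np.float64(18.244181794742662), np.float64(18.297080986023225)] 18.291358694251922 34.13789815546824 60.54053876891164
b nest [622.71044376 346.30349297] mark [569.32849851 328.89201529] d 56.14972514962938 yaw [np.float64(18.59548251289552), np.float64(18.06466449585609)] 18.472287081906998 34.36562502746288 60.34170100266704
```

Both views agree: nest at about (621.8,345.7), drilled mark at (568.6,328.3), yaw 18.3°, distance 56 mm as specified. Grasp the block.

```bash
cat >> h.py <<'E'
def lin(pos,rot,rate=150,fix=True,guard=None):
    "straight move, then one correction of the steady-state error"
    pos=np.array(pos,float)
    if env.move_linear(pos,rot,rate,guard): return True
    if fix:
        env.sleep(.1);e=pos-env.sense()['position']
        if np.linalg.norm(e)>.2: env.move_linear(pos+e,rot,60)
def st(): 
    s=env.sense();print(round(s['time_s'],2),s['position'].round(1) if hasattr(s['position'],'round') else s['position'],np.round(s['ft_force'],1),round(s['width'],1))
E
python3 - <<'E'
from h import *
r=down(np.radians(16))
env.set_gripper(50)
env.movep([426.8,-170.8,70],r);st()
lin([426.8,-170.8,6.7],r,100);st()
env.set_gripper(0);env.sleep(.2);st()
s=env.sense();q=np.array(s['position'])
env.move_linear([q[0],q[1],160],r,200);st()
wrist("held")
E
```

```text
11.29 [ 427.4 -170.7   70.2] [ 0.4  1.2 -0. ] 50.3
12.43 [ 426.3 -170.7    6.4] [-0.2 -0.3 -0.4] 50.1
13.17 [ 426.2 -170.6    6.1] [-0.3 -0.6  0.4] 21.7
14.08 [ 425.3 -170.3  158.9] [-0.6  1.  -1.6] 21.7
```

View pics/held.png

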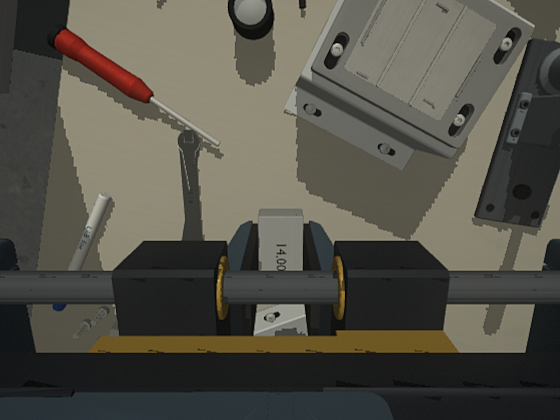

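The block is held between the pads (px (280,245)), width 21.7. I'll estimate its offset in the grip and carry it over the pocket.

```bash
python3 - <<'E'
from h import *
p=env.grab_frame("wrist");s=env.sense()
for row in (209,217):
    q=atz(p,(281,row),s['position'][2]+7.8,s)-s['position'];print(row,R.from_rotvec(s['orientation']).inv().apply(q))
r=down(np.radians(18.3))
env.movep([621.8,345.7,160],r)
lin([621.8,345.7,125],r,100);st()
g=env.move_linear([621.8,345.7,106.5],r,25,guard=6);print(g);st()
E
```

```text
209 [ -7.74958635   0.25027967 -25.35525717]
217 [ -7.75758967   0.25162088 -21.3838621 ]
17.02 [621.3 345.7 124.5] [ 0.8  0.1 -1.8] 22.0
False
17.88 [621.9 345.8 106.7] [-0.1  0.1 -0.8] 21.6
```

The block is already below the nest rim with no force, so it is entering the pocket. I'll finish the descent and release.

```bash
python3 - <<'E'
from h import *
r=down(np.radians(18.3))
g=env.move_linear([621.8,345.7,104.0],r,15,guard=5);print(g);st()
env.set_gripper(32);env.sleep(.3);st()
s=env.sense();q=np.array(s['position'])
env.move_linear([q[0],q[1],170],r,150)
view([610,340,100],np.radians(-70),330)
s,p,o=wrist("seat",["block_centre"]);st()
for d in o["block_centre"]: print(d, atz(p,d["uv"],105,s))
c=p["img"][110:270,190:370];cv2.imwrite("pics/seatc.png",cv2.resize(c,None,fx=3.5,fy=3.5,interpolation=cv2.INTER_CUBIC))
E
```

```text
False
18.19 [621.9 345.8 104.1] [-0.3  1.3 -0.6] 21.4
18.88 [621.8 345.7 104. ] [ 0.3  0.2 -0. ] 31.5
20.99 [600.  336.1 159.2] [-0.5 -0.1 -0.6] 31.8
{'uv': [278.4, 186.9], 'score': 0.96} [621.11178865 344.83065551 105.        ]
```

View pics/seatc.png

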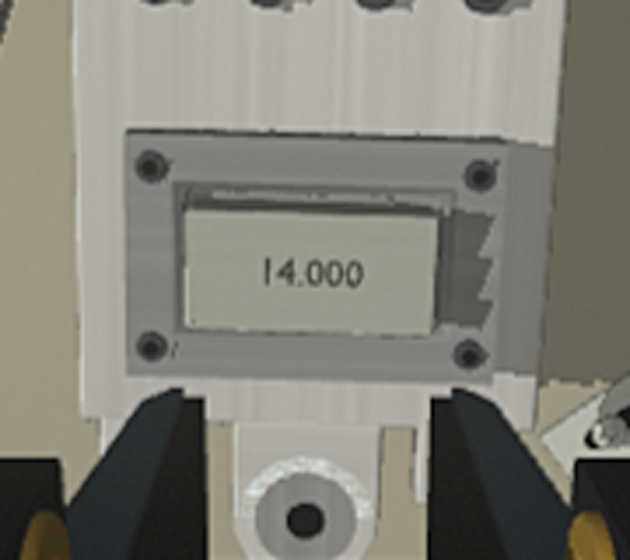

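The block sits square and low inside the pocket: top face around crop (310,270), edges parallel to the nest. Next, the jack, from two wrist yaws.

```bash
python3 - <<'E'
from h import *
env.set_gripper(62)
for i,yaw in enumerate((-76,14)):
    view([633,-45,60],np.radians(yaw),340)
    s,p,o=wrist(f"jk{i}",["jack_grip","saddle_top","handle_grip","jack"])
    for t,z in dict(jack_grip=55,saddle_top=72,handle_grip=99,jack=0).items():
        print(yaw,t,[(np.round(d["uv"]).tolist(),round(d["score"],2),atz(p,d["uv"],z,s)[:2].round(1).tolist()) for d in o[t][:2]])
    for d in env.outline_of(p,"jack_saddle")[:1]:
        c=np.argwhere(d["pixels"])[:,::-1];print("sad",d["score"],d["rect"],c.mean(0))
    np.save(f"jk{i}.npy",np.r_[s['position'],s['orientation']]);st()
a=cv2.imread("pics/jk0.png")[60:330,60:460];b=cv2.imread("pics/jk1.png")[60:330,60:460]
cv2.imwrite("pics/jk.png",cv2.resize(np.vstack([a,b]),None,fx=1.11,fy=1.11))
a=cv2.imread("pics/jk1.png")
E
```

```text
-76 jack_grip [([288.0, 204.0], 0.67, [632.5, -50.5])]
-76 saddle_top [([232.0, 204.0], 0.56, [626.4, -7.0])]
-76 handle_grip [([376.0, 235.0], 0.75, [637.2, -113.7])]
-76 jack [([297.0, 194.0], 0.62, [631.1, -61.2])]
sad 0.78 [210.4, 180.9, 253.5, 226.8] [231.36767547 204.49001932]
23.4 [635.3 -43.4 169.4] [-0.1  0.4 -0.1] 61.8
14 jack_grip [([280.0, 203.0], 0.66, [632.4, -46.8])]
14 saddle_top [([283.0, 158.0], 0.71, [625.3, -7.4])]
14 handle_grip [([263.0, 304.0], 0.56, [636.5, -114.9])]
14 jack [([275.0, 204.0], 0.93, [631.5, -62.5])]
sad 0.7 [262.2, 130.7, 306.9, 180.7] [283.67017738 155.90243902]
25.15 [632.2 -42.8 169.4] [1.  0.6 0.7] 61.9
```

View pics/jk.png

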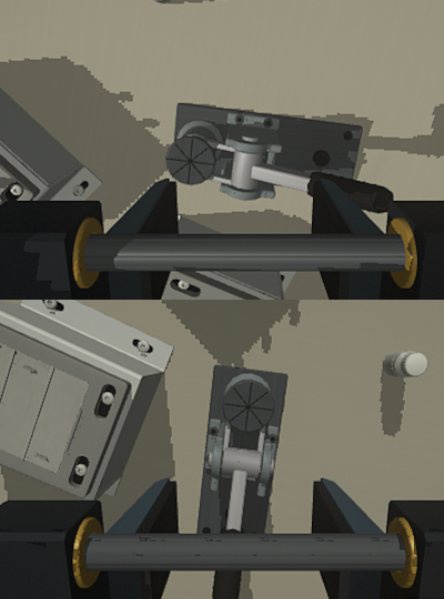

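Top half: jack seen sideways, saddle at px (231,204). Bottom half: along its axis, saddle at (284,156). I'll derive the jack's yaw from the base edges.

```bash
python3 - <<'E'
from h import *
p=env.grab_frame("wrist")
for i,P in ((0,[(178,103),(362,128),(355,178)]),(1,[(213,67),(200,230),(287,74),(266,230)])):
    v=np.load(f"jk{i}.npy");s=dict(position=v[:3],orientation=v[3:])
    Q=[atz(p,(x/1.11+60,y/1.11+60),8,s)[:2] for x,y in P];print(np.round(Q,1).tolist())
    for a,b in zip(Q[::2],Q[1::2]): d=a-b;print(i,np.degrees(np.arctan2(d[1],d[0])),np.hypot(*d))
    sd=[(231.5,204.5)] if i==0 else [(284,155.7)]
    print("saddle",atz(p,sd[0],72,s)[:2])
E
```

```text
[[653.3, 19.3], [670.6, -137.1], [626.7, -145.2]]
0 96.31179050993639 157.36628752603937
saddle [625.79874594  -5.98155395]
[[592.0, 11.0], [612.6, -133.3], [652.4, 20.2], [671.1, -118.8]]
1 98.1301005756197 145.78425184878282
1 97.66324658061275 140.23509402184536
saddle [625.71613414  -5.60227055]
```

```bash
python3 - <<'E'
from h import *
p=env.grab_frame("scene")
for uv in ((300,294),(330,320),(258.5,332)): print("green",[atz(p,uv,z)[:2].round().tolist() for z in(0,30)])
r=down(np.radians(7))
env.movep([630.2,-48.3,130],r)
lin([630.2,-48.3,36.5],r,100);st()
env.set_gripper(0);env.sleep(.2);st()
q=np.array(env.sense()['position']);env.move_linear([q[0],q[1],45],r,60)
env.move_linear([q[0],q[1],186],r,180);st()
s,p,o=wrist("held2",["saddle_top","jack_grip"])
for t,z in (("saddle_top",36),("jack_grip",19)):
    for d in o[t][:1]: print(t,d["uv"],d["score"],R.from_rotvec(s['orientation']).inv().apply(atz(p,d["uv"],s['position'][2]+z,s)-s['position']))
for d in env.outline_of(p,"jack_saddle")[:1]: print(d["rect"],d["score"])
E
```

```text
green [[373.0, 80.0], [363.0, 88.0]]
green [[279.0, 58.0], [272.0, 66.0]]
green [[349.0, 216.0], [340.0, 220.0]]
26.97 [629.6 -48.2  35.9] [0.1 0.4 0.2] 61.9
27.63 [630.1 -48.2  35.7] [ 2.6  0.6 -1.3] 40.0
28.88 [628.9 -48.1 184.3] [-0.7 -0.5 -8.6] 40.5
saddle_top [280.9, 185.5] 0.67 [-35.96933084   0.20788795 -42.65356049]
jack_grip [282.1, 267.3] 0.87 [-19.0024684    0.79103406  -0.47500745]
[235.6, 136.6, 327.2, 226.4] 0.87
```

View pics/held2.png

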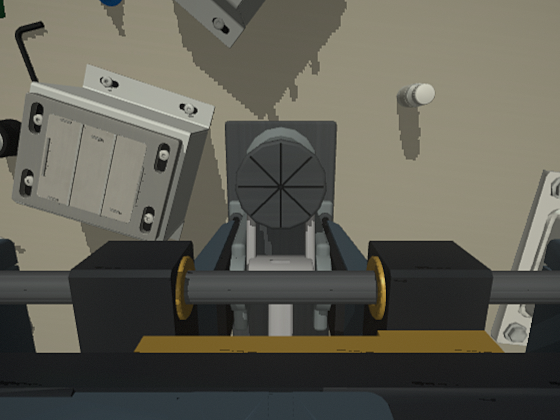

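The jack is held square: saddle at px (281,186), 42.5 mm ahead of the TCP as specified. I'll carry it to a staging point 50 mm in front of the pad, touch down, then slide it in.

```bash
python3 - <<'E'
from h import *
r=down(np.radians(-71.7));xd=np.array([np.cos(np.radians(18.3)),np.sin(np.radians(18.3)),0])
F=np.array([528.5,314.2,0]);S=F-50*xd
env.movep(S+[0,0,186],r);st()
lin(S+[0,0,60],r,120);st()
g=env.move_linear(S+[0,0,33],r,30,guard=4);print(g);st()
z=env.sense()['position'][2]
lin(S+[0,0,z+2],r,40);st()
s,p,o=wrist("stage",["saddle_top"])
for d in o["saddle_top"][:1]: print(d, atz(p,d["uv"],74,s))
E
```

```text
30.82 [481.4 298.1 186.1] [ 0.1 -0.1 -8.7] 39.7
32.37 [480.4 298.1  59.3] [ 0.1 -0.3 -7.5] 40.1
True
33.09 [480.7 298.2  35.5] [-0.2 -0.4  6.1] 39.7
33.72 [481.9 299.   38.3] [ 0.4 -0.1 -8. ] 39.4
{'uv': [279.5, 185.0], 'score': 0.6} [522.63332685 312.57678916  74.        ]
```

```bash
python3 - <<'E'
from h import *
r=down(np.radians(-71.7))
F=np.array([528.4,313.9,0]);q=np.array(env.sense()['position'])
env.move_linear([q[0],q[1],37.2],r,40)
g=env.move_linear(F+[0,0,37.2],r,60,guard=6);print(g);st()
e=F+[0,0,37.2]-env.sense()['position'];print(e.round(2))
env.move_linear(F+e*[1,1,0]+[0,0,36.8],r,40)
g=env.move_linear(F+e*[1,1,0]+[0,0,33.5],r,20,guard=5);print(g);st()
env.set_gripper(62);env.sleep(.2);st()
s,p,o=wrist("placed",["lift_pad","saddle_top","jack_grip"])
for t in o: print(t,[(d["uv"],round(d["score"],2)) for d in o[t][:2]])
for t,z in(("lift_pad",77),("saddle_top",72),("jack_grip",55)):
    for d in o[t][:1]: print(t,atz(p,d["uv"],z,s)[:2].round(1))
E
```

```text
False
35.03 [527.8 313.6  37. ] [ 0.5 -0.3 -8.6] 40.1
[0.63 0.31 0.25]
True
35.49 [529.3 314.4  35.5] [-0.9  0.1  6.2] 39.8
36.23 [527.2 313.2  32.7] [-0.3 -0.2 -0.4] 62.3
lift_pad [([277.8, 190.6], 0.84)]
saddle_top []
jack_grip [([282.6, 266.1], 0.91)]
lift_pad [567.7 327.4]
jack_grip [530.3 312.9]
```

View pics/placed.png

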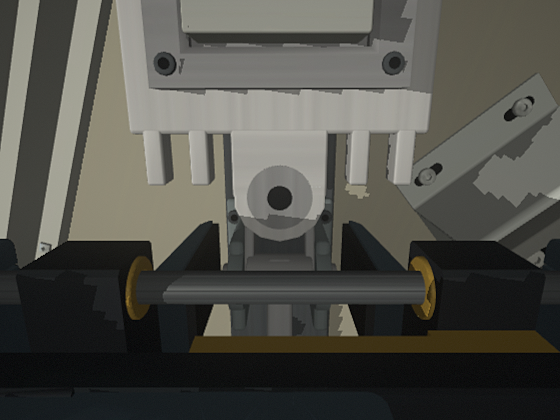

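The jack stands with the tongue and its mark (279,198) centred between its cheeks, and the block is undisturbed. Retreat, shut the fingers and press the handle along its arc.

```bash
cat > press.py <<'E'
from h import *
r=down(np.radians(-71.7));xd=np.array([np.cos(np.radians(18.3)),np.sin(np.radians(18.3)),0])
P=np.array([528.8,314.1,0])+3*xd
def tip(deg,dz=0):
    a=np.radians(deg);return P-78*np.cos(a)*xd+[0,0,70+78*np.sin(a)+9/np.cos(a)+16*abs(np.tan(a))+dz]
E
python3 - <<'E'
from press import *
q=np.array(env.sense()['position']);env.move_linear([q[0],q[1],150],r,150)
env.set_gripper(0)
lin(tip(22.8,40),r,150);lin(tip(22.8,6),r,80);st()
for a in (20,15,10,5,0):
    g=env.move_linear(tip(a),r,30,guard=25)
    st()
    if g: print("guard",a);break
E
```

```text
40.23 [463.1 292.3 122.5] [ 0.3  0.1 -0.6] 0.5
40.73 [461.7 291.9 112.1] [-1.5 -0.3  2.7] 0.3
41.16 [459.9 291.3 103.6] [-2.1 -0.5  3. ] 0.4
41.59 [458.2 290.8  96. ] [-3.9 -0.5  8.8] 0.1
42.02 [456.5 290.2  87.4] [-5.1  0.1 10. ] 0.3
42.44 [456.5 290.2  79.4] [-5.6 -1.9  9.4] 0.4
```

```bash
python3 - <<'E'
from press import *
for a in (-4,-8,-12,-15,-17):
    g=env.move_linear(tip(a),r,25,guard=25);st()
    if g: print("guard",a);break
if not g:
    q=np.array(env.sense()['position'])
    g=env.move_linear(tip(-17,-10),r,15,guard=12);print(g);st()
env.sleep(.5);st()
s,p,o=wrist("press",["block_centre","lift_pad","jack_grip"])
for t in o: print(t,[(d["uv"],round(d["score"],2)) for d in o[t][:2]])
print(p["img"].shape)
sc=env.grab_frame("scene")["img"][210:330,110:260];tp=env.grab_frame("top")["img"][140:260,140:240]
sc=cv2.resize(sc,(375,300),interpolation=cv2.INTER_CUBIC);tp=cv2.resize(tp,(250,300),interpolation=cv2.INTER_CUBIC)
w=cv2.resize(p["img"][:300],(560,300))
im=np.zeros((600,640,3),np.uint8);im[:300,:560]=w;im[300:,:375]=sc;im[300:,380:630]=tp
cv2.imwrite("pics/final.png",im)
E
```

```text
42.77 [456.4 290.1  75.3] [-6.7 -2.5 11.7] 0.4
43.08 [456.3 290.1  70.9] [-7.8 -1.6 11.3] 0.4
43.4 [456.4 290.1  66.5] [-9.1 -2.  11.1] 0.6
43.67 [456.9 290.2  63.3] [-9.2 -2.2 10.4] 0.6
43.92 [457.3 290.3  61.3] [-10.2  -3.   11.1] 0.3
True
44.33 [457.3 290.4  59.2] [-4.  -0.9 11.5] 0.2
44.83 [457.2 290.3  59.3] [-3.8 -1.3 10.9] 0.4
block_centre [([280.8, 119.0], 0.47)]
lift_pad []
jack_grip [([285.1, 101.0], 0.82)]
(420, 560, 3)
```

View pics/final.png

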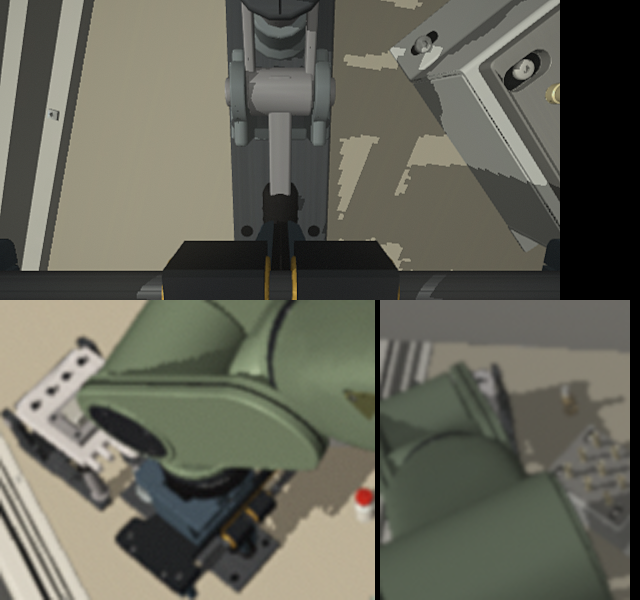

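Wrist view (top): the handle is down, with the jack's cheeks at (280,90) and the saddle's near rim at (280,18). The tongue is out of view above, so I'll check numerically whether the jack moved and how far the plate has tilted.

```bash
python3 - <<'E'
from press import *
s=env.sense();p=env.grab_frame("wrist")
G=np.array([528.8,314.1,0]);yd=np.array([-xd[1],xd[0],0])
def rep(n,uv,z):
    q=atz(p,uv,z,s)-G;print(n,"fwd",round(q@xd,1),"left",round(q@yd,1))
for d in env.place_of(p,"jack_grip")[:1]: rep("grip",d["uv"],55)
rep("saddle near rim @99",(280,18),99); rep("row0 @99",(280,0),99)
rep("row0 @115",(280,0),115)
# predicted pixels if jack unmoved
for n,f,z in (("saddle rim",25,99),("tongue end low",28,99),("tongue end top",28,115),("pivot top rear cheek",-20,70),("base rear",-94,8)):
    print(n,proj(p,G+f*xd+[0,0,z],s).round(1))
for d in env.outline_of(p,"jack")[:1]:
    m=d["pixels"];print("jack",d["rect"],d["score"])
for d in env.outline_of(p,"tilt_stand")[:2]: print("stand",d["rect"],d["score"])
for n in("scene","top"):
    c=env.grab_frame(n)
    for t,z in(("jack_grip",55),("block_centre",105),("lift_pad",99),("handle_grip",48),("saddle_top",99)):
        print(n,t,[(atz(c,d["uv"],z)[:2].round(1).tolist(),round(d["score"],2)) for d in env.place_of(c,t)[:2]])
st()
E
```

```text
grip fwd -1.0 left -1.7
saddle near rim @99 fwd 25.5 left -0.3
row0 @99 fwd 30.9 left -0.3
row0 @115 fwd 26.7 left -0.3
saddle rim [279.2  19.8]
tongue end low [279.2   9.8]
tongue end top [279.1  -4.9]
pivot top rear cheek [279.5 146.4]
base rear [279.8 248. ]
jack [223.2, 0.2, 336.2, 270.8] 0.6
scene jack_grip [([533.3, 322.3], 0.65)]
scene block_centre []
scene lift_pad [([565.9, 328.8], 0.77)]
scene handle_grip [([461.0, 289.1], 0.57)]
scene saddle_top [([568.2, 326.9], 0.4)]
top jack_grip [([662.5, 218.8], 0.27)]
top block_centre []
top lift_pad []
top handle_grip [([435.4, 103.1], 0.49), ([677.5, 218.3], 0.48)]
top saddle_top []
45.92 [457.2 290.3  59.3] [-3.4 -1.6 11.3] 0.4
```

The jack has not moved (rim within 1 mm of prediction). I'll press a little more to feel the stop firmly.

```bash
python3 - <<'E'
from press import *
q=np.array(env.sense()['position'])
for dz in (2,4,6,8):
    env.move_linear([q[0],q[1],q[2]-dz],r,15,guard=12);env.sleep(.2);st()
    if env.sense()['ft_force'][2]>20: break
s=env.sense();p=env.grab_frame("wrist")
cv2.imwrite("pics/end.png",p["img"])
# saddle ellipse width and height clue
a=cv2.imread("pics/press.png");print(np.abs(a[:200].astype(int)-p["img"][:200]).mean())
for d in env.place_of(p,"jack_grip")[:1]: print(d)
env.sleep(1);st()
E
```

```text
46.38 [457.3 290.4  58.8] [-6.2 -2.1 14. ] 0.0
46.78 [457.2 290.4  59. ] [-3.7 -1.8 11.4] 0.6
47.22 [457.2 290.4  59.2] [-3.4 -1.6 11.4] 0.5
47.69 [457.2 290.4  59.2] [-2.7 -1.5 11.6] 0.3
3.1765922619047617
{'uv': [285.4, 96.3], 'score': 0.62}
48.79 [457.2 290.4  59.3] [-3.1 -2.1 10.2] 0.4
```

```bash
python3 - <<'E'
from press import *
q=np.array(env.sense()['position'])
env.move_linear([q[0],q[1],q[2]-1.5],r,10);env.sleep(.3);st()
env.move_linear([q[0],q[1],q[2]-3],r,10);env.sleep(.5);st();env.sleep(.5);st()
E
```

```text
49.36 [457.3 290.4  58.9] [-4.4 -1.4 11.1] 0.6
50.16 [457.4 290.5  58.5] [-6.5 -3.  18.1] 0.7
50.66 [457.4 290.5  58.5] [-6.5 -2.  18.8] 0.3
```

```bash
python3 - <<'E'
from press import *
st();env.sign_off();st()
E
```

```text
50.66 [457.4 290.5  58.5] [-6.5 -2.  18.8] 0.3
the job is handed in; nothing more can be done
the job is handed in; nothing more can be done
```

I handed the job in at about 51 s with the arm still pressing the handle down, and every check I could make looked good. `sign_off` gives no verdict.

**What I did**
- **Block:** I laid it in the pocket with the plate level and let go. The wrist picture after release showed it square and low in the pocket.
- **Jack:** I gripped it by the cheeks, carried it over the fixtures, touched down in front of the stand and slid it in under the pad. I then pressed the handle down along its arc with the fingers shut.

**What the last checks showed**
- **Handle:** When I commanded 3 mm more downward, the tip gave only about 0.7 mm while the force rose from 11 to 19 N. That means the handle is hard on its stop.
- **Jack position:** The saddle rim was within about 1 mm of where it should be, so the jack did not slide during the press.
- **Lift:** The press force rose from about 3 N to 9–10 N partway down, which fits the saddle taking up the plate. From the dimensions given, the tilt should be about 0.17 rad.

**What I could not check, or what disagreed**
- **Block and tilt at the end:** Neither the tilt angle nor the block on the raised plate was seen directly. The arm hid them, and the networks gave only weak or no reports of them.
- **Detections:** Some last network detections in the top camera were plainly wrong and I ignored them. The scene camera put the jack's grip point about 9 mm from my wrist-camera value, but it agreed on the saddle and lift pad.
- **Sideways force:** About 7 N of sideways friction at the tip remained when I finished.
- **Bystanders:** I did not look at them again at the end; no unexpected contact force showed during any move.

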